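# Unlock the cafe cash box

## Task

Unlock the grey cash box on the coffee bar: turn the numbered dial on its lid to 5, then slide the steel latch bolt fully open, towards the dial, and let go. Do not turn the kitchen timer's knob.

Things in the scene. Friction and masses are not known exactly. Their poses are not given: they have to be found in the camera images.
- cashbox: Grey steel cash box, fixed, 180 (x) x 240 (y) x 80 mm high; origin at the centre of its underside, z up, front = its -x face. On the lid, at x = 0: the dial at y = +60 mm and the latch at y = -55 mm (when closed). A keeper, 36 mm wide, 24 mm high, stands at the -y end. Around the dial a flat number plate, 116 mm across: 0 lies towards the box's +x, 2 towards -y, 4 towards -x, 6 towards +y.
- dial_grip (a point): Point on the axis of the black dial, 36 mm above the lid, where to grip it. Its grip bar is 44 mm long and 14 mm thick with parallel sides, top 47 mm above the lid, on a disc 44 mm across, 6 mm high. Own +x runs along the bar to the pointer (white line), z up. The pointer shows one of the numbers 0 to 7 printed around it, 45 degrees apart, clockwise seen from above.
- dial (a joint): Angle of the dial in rad, growing clockwise seen from above: 0 at number 0, 0.785 per number (3.927 at number 5), stops at 0 and 5.498. Light friction (0.04 N m); it stays where it is left. It starts between about 3 and 4, with 0.75 to 1.5 rad clockwise to go to 5. Only within about 10 degrees of 5 can the latch slide.
- latch_grip (a point): Centre of the latch's steel finger block, 38 mm above the lid: 30 mm (box x) x 14 mm (box y, the way it slides), top 52 mm above the lid. Axes as the box's. A round bolt, its top 10 mm above the lid, runs from the foot of the block to -y into the keeper.
- latch (a joint): Slide of the latch in m along the box's +y (towards the dial): 0 closed (bolt in the keeper), 0.030 fully open (end stop). Friction 2 N; it stays where it is left. With the dial off the code it is blocked after 3 mm.
- timer_mark (a point): End of the grey bar knob (36 mm long, 10 mm thick, top 53 mm above the counter) of a round white kitchen timer, 80 mm in diameter, with twelve plain ticks and no numbers, fixed to the counter on the other side of the work from the cash box. To be left as it is.

How it is judged:
On the way, in this order (a step that is already met when the one before it is completed fails the run):
1. the dial stands at 5 (within 15 degrees) with the latch still closed (value of joint dial between 3.665 and 4.189 rad and value of joint latch below 0.006 m), for 0.2 s.
2. the latch is slid open (at least 24 mm) (value of joint latch above 0.024 m), for 0.2 s.
At the end, for the whole second after the job is handed in: The dial stands at 5 within 15 degrees and the latch bolt is slid open by at least 24 of its 30 mm, at rest (value of joint dial between 3.665 and 4.189 rad and value of joint latch above 0.024 m and velocity of joint latch between -0.01 and 0.01 m/s); the robot touches nothing.
It fails at once if the kitchen timer's knob was turned (its end moved more than 10 mm) (distance of timer_mark from where it was at the start of the episode above 0.01 m).
It also fails if it takes over 48 s, if anything falls off the work surface, if the arm or the gripper's body presses on something with over 40 N, if the wrist force passes 120 N, or if a joint passes its speed limit or range.

## Robot

A 7-joint arm with a two-finger parallel gripper is mounted at the origin on the work surface. World frame = base frame: x ahead of the robot, y to its left, z up, the work surface at z = 0. Lengths are in m, angles in rad, forces in N, time in s.
With the tool pointing down it reaches from about 0.425 to 0.925 m from the base axis. Payload 6.8 kg.
Tool frame: the origin (TCP) lies on the centre line of the jaws, within the pads' length; the fingertips stand 19 mm ahead of it and the grasp point (between the pads) is the TCP (tcp_to_tips is the distance from the TCP to the fingertips, in m); x points along the fingers, y is the direction in which the jaws open and shut, and the axes are right-handed (so a half turn about x gives the same grasp; the last joint's range is limited). The gripper opens to 85 mm and grips with 20 to 120 N. Pads are 22 mm wide; open, the fingers measure 114 mm over their backs; the gripper's body (76 mm by 85 mm) begins 54 mm behind the grasp point. The pads swing forward as they close: fully open they stand 13 mm farther back than shut.
Start: joints at [-1.414, 0.477, 0.022, 1.555, -0.011, 1.109, -0.083], TCP at [0.177, 0.651, 0.25] pointing down, gripper open.
Joint ranges: [-2.96, 2.96], [-0.34, 2.1], [-1.41, 1.46], [0.24, 2.44], [-1.37, 4.51], [0.17, 1.92], [-2.96, 2.96]. Speed limits (rad/s): [2.39, 2.39, 3.14, 3.14, 3.14, 3.14, 3.14].

## Interface

Orientations are given as a unit quaternion [w, x, y, z].
In Python, from station import get_obs, read_camera, hand_in, spot_in, cut_out, tcp_to_tips gives the robot as it stands.
- The arm moves only by the shell command python3 -m jog 'ROWS' [FORCE]. ROWS is JSON, a list of rows, each an object of numbers: "gripper": the closure, from 0 (fully open) to 1 (shut); "dx", "dy", "dz": the shift along the world's x, y, z in m; "rx", "ry", "rz": the turn, a rotation vector about the world's x, y, z in degrees. In form: [{"gripper": .., "dx": .., "dy": .., "dz": .., "rx": .., "ry": .., "rz": ..}, ...]. A call has 1 to 10 rows; each row is the pose to reach, as a shift and turn from the pose commanded when the call began; what a row does not reach only later rows make up. A row lasts 1/10 s, in which the tool goes at most 50 mm and 8.59 degrees, less where a joint would pass 70% of its speed; a pose out of reach is approached as far as the arm can. A call with a gripper value outside its range is refused whole. The fingers move at their own pace and stop on an object; FORCE is the grip in N (left out, the last holds). Time passes only in rows, so rows that repeat a pose let the fingers close. It gives the time, the measured TCP pose, the force and the opening at its end, in the units of the state.
- get_obs(): the state, without advancing time (a new reading comes with each control period).
- read_camera(name): name is "scene" or "top" or "wrist"; returns a dict with "pixels" (400x640x3 uint8, blue, green, red), "range_z" (400x640 float32, m along the optical axis (not along the pixel's ray), 0 where there is no reading), "camera_matrix" (3x3 intrinsics, pixels), "D" ([k1, k2, p1, p2, k3] as OpenCV has them; the pictures are not rectified), "cam_to_world" (4x4, takes a point from camera to world coordinates). Camera axes: x right, y down, z forward; pixel columns grow to the right and rows downward; lengths in m; the calibration is good to about 2 mm. A picture is of the moment at which its call begins.
- hand_in(): hands the job in, once; it reports no verdict.
Trained networks look in the newest picture that a camera, given by its name, has taken for a name from the list of things; names that differ only in an ending like _2 or _b are one class to them, and where a whole thing is asked for, a point or a joint stands for the part that bears it (a point fixed in the world has none). Each returns a list of dicts, best first, with "conf" (0 to 1); they miss things now and then, are a little off and sometimes report something else, mostly with a low value. They report only what shows in the picture. A call takes as long as a camera call.
- spot_in(camera, label): "box" ([centre column, centre row, width, height] in pixels, round what is visible of it).
- cut_out(camera, label): "mask" (400x640 bool, what is visible of it) and "box" ([centre column, centre row, width, height] in pixels, round what is visible of it).
The state is a dict: "t": time; "q": joint angles; "joint_vel": joint speeds; "joint_torque": joint torques, N m; "eef_pos": TCP position; "tool_rot": TCP orientation; "contact_force": force on the tool from outside, world axes, zero at the start; "torque": the same for the moment, N m; "gripper_width": opening from 0.0 (shut) to 1.0 (fully open).
Only numpy, scipy, OpenCV 4.12 (cv2) and the standard library are available. Lean on these libraries where they do the work, as an engineer would, in place of code of your own. Each camera call takes 0.05 s, during which the arm holds its last target. There are 200 camera calls.

## Working session

There is one attempt and no reset: what is moved stays moved. The work goes in short steps, Python scripts to look and compute and a shell command to move; the robot and the scene stay as the last step left them, time stands still between calls to the robot, and variables do not carry over. Pictures are saved under pics/ and viewed, about 8 in all and at most 12, crops included, and the job is handed in when it is done.

```bash
mkdir -p pics; ls; python3 - <<'E'
from station import *
import cv2,numpy as np
o=get_obs();print(o['t'],o['eef_pos'],o['tool_rot'],o['contact_force'],tcp_to_tips)
ims=[]
for n in ('top','scene'):
    c=read_camera(n);np.savez('cam_'+n,**c);cv2.imwrite(f'pics/{n}1.png',c['pixels'])
    print(n,np.round(c['cam_to_world'],3).tolist(),c['camera_matrix'].tolist(),c['D'])
    for l in ('cashbox','dial_grip','latch_grip','timer_mark'):
        print(l,[(d['conf'],np.round(d['box'])) for d in spot_in(n,l)][:3])
E
```

```text
pics
0.0 [0.17652046 0.65090495 0.24931134] [ 0.7008735   0.09268608  0.70096244 -0.09400688] [0.44701051 0.14563799 0.23607572] 0.019
top [[0.003, -0.983, 0.186, 0.431], [-0.999, 0.004, 0.037, -0.016], [-0.037, -0.186, -0.982, 0.87], [0.0, 0.0, 0.0, 1.0]] [[401.1444796731366, 0.0, 322.5762958296802], [0.0, 401.1444796731366, 198.1480938048207], [0.0, 0.0, 1.0]] [-0.0027222  0.         0.         0.         0.       ]
cashbox [(0.8, array([426., 226., 147., 125.]))]
dial_grip [(0.96, array([396., 213.,  23.,  29.]))]
latch_grip [(0.71, array([468., 235.,  40.,  23.]))]
timer_mark [(0.69, array([243., 235.,  15.,  20.])), (0.35, array([468., 236.,  46.,  27.]))]
scene [[0.207, 0.527, -0.825, 1.089], [0.978, -0.105, 0.178, -0.105], [0.007, -0.844, -0.537, 0.461], [0.0, 0.0, 0.0, 1.0]] [[384.0473266917193, 0.0, 317.2757878479103], [0.0, 384.0473266917193, 198.2172120757008], [0.0, 0.0, 1.0]] [-0.05261305  0.          0.          0.          0.        ]
cashbox [(0.78, array([196., 242., 180., 115.]))]
dial_grip [(0.81, array([232., 215.,  26.,  40.]))]
latch_grip [(0.82, array([156., 207.,  45.,  38.]))]
timer_mark [(0.79, array([399., 209.,  20.,  17.]))]
```

View pics/top1.png

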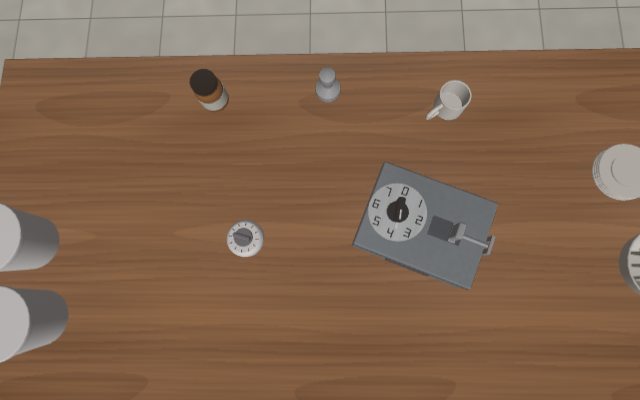

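The top view shows the box at about (426,226), the dial at (398,211), the latch at (460,235) and the timer at (245,238). Next I'll measure poses.

```bash
cat >h.py <<'E'
import numpy as np,cv2
def cloud(c):
    h,w=c['range_z'].shape
    u,v=np.meshgrid(np.arange(w),np.arange(h))
    p=cv2.undistortPoints(np.stack([u,v],-1).reshape(-1,1,2).astype(float),c['camera_matrix'],c['D']).reshape(h,w,2)
    P=np.dstack([p,np.ones((h,w))])*c['range_z'][...,None]
    return P@c['cam_to_world'][:3,:3].T+c['cam_to_world'][:3,3]
E
python3 - <<'E'
from h import *
for n in ('top','scene'):
    c=np.load(f'cam_{n}.npz');W=cloud(c);ok=c['range_z']>0
    near=ok&(abs(W[...,0]-.45)<.25)&(abs(W[...,1]+.25)<.27)
    lid=near&(abs(W[...,2]-.08)<.008)
    k,l,s,_=cv2.connectedComponentsWithStats(lid.astype(np.uint8));i=1+s[1:,4].argmax()
    P=W[l==i];print(n,'lid n,z',len(P),np.median(P[:,2]),np.median(W[ok&(abs(W[...,2])<.02)][:,2]))
    r=cv2.minAreaRect(P[:,:2].astype(np.float32));print(r,cv2.boxPoints(r).round(4).tolist())
    ctr=np.array(r[0])
    up=near&(W[...,2]>.115)&(W[...,2]<.14)&(np.hypot(*(W[...,:2]-ctr).transpose(2,0,1))<.13)
    k,l,s,_=cv2.connectedComponentsWithStats(up.astype(np.uint8))
    for j in range(1,k):
        if s[j,4]>8: Q=W[l==j]; print('top part',s[j],Q.mean(0).round(4),Q[:,2].max(),cv2.minAreaRect(Q[:,:2].astype(np.float32)))
    im=c['pixels']; x,y=(350,150) if n=='top' else (110,150)
    cr=im[y:y+140,x:x+(160 if n=='top' else 190)]
    cv2.imwrite(f'pics/{n}_crop.png',cv2.resize(cr,None,fx=4,fy=4,interpolation=cv2.INTER_CUBIC))
E
```

```text
top lid n,z 10582 0.07966484224094195 -0.0003320572891436502
((0.5299434661865234, -0.1915235072374344), (0.24507327377796173, 0.18025563657283783), 68.3714599609375) [[0.4009999930858612, -0.27219998836517334], [0.5685999989509583, -0.33869999647140503], [0.6589000225067139, -0.11079999804496765], [0.49129998683929443, -0.04439999908208847]]
top part [395 197  11  24 188] [ 0.5519 -0.1326  0.1252] 0.1289605209180943 ((0.5529835820198059, -0.13339075446128845), (0.014233697205781937, 0.04356314241886139), 81.20603942871094)
top part [453 223  14  17 156] [ 0.51   -0.2384  0.1287] 0.13405336475196727 ((0.5106087327003479, -0.23974265158176422), (0.013875522650778294, 0.02972489781677723), 66.95741271972656)
scene lid n,z 8603 0.07957458872484202 -0.0006153001105726474
((0.5336855053901672, -0.19243353605270386), (0.24729986488819122, 0.18048429489135742), 68.52997589111328) [[0.4043999910354614, -0.2745000123977661], [0.5723999738693237, -0.34049999713897705], [0.6628999710083008, -0.1103999987244606], [0.4950000047683716, -0.04430000111460686]]
top part [156 188  17  18 208] [ 0.519  -0.2397  0.1255] 0.13262039921372132 ((0.51485675573349, -0.23933179676532745), (0.014685949310660362, 0.03196816146373749), 59.529258728027344)
top part [224 194  12  22 196] [ 0.5628 -0.1337  0.1236] 0.12793882820622182 ((0.5573186874389648, -0.1337488442659378), (0.013847170397639275, 0.04378211125731468), 81.59170532226562)
```

View pics/top_crop.png

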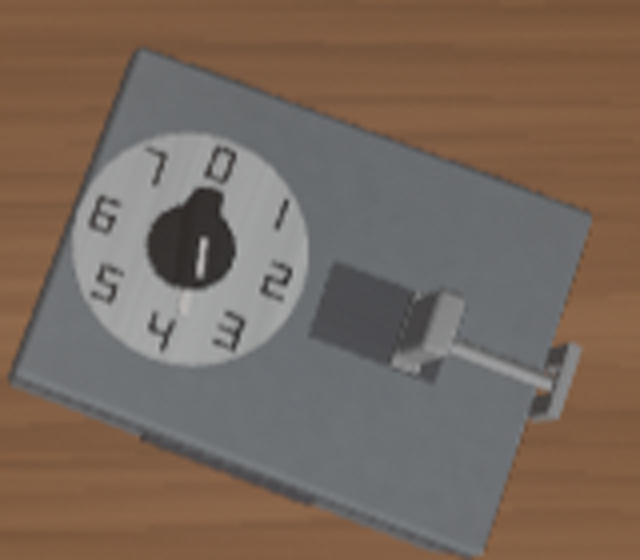

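View pics/scene_crop.png

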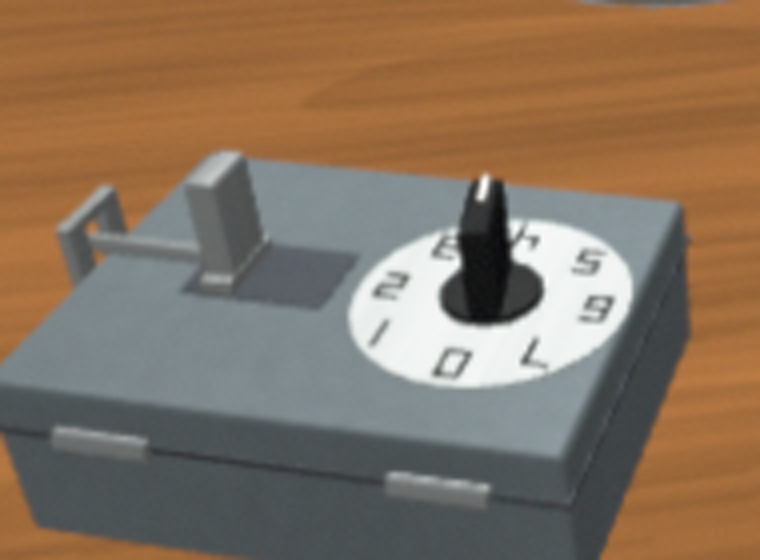

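Measurements, which agree with the box model:
- **Box:** yaw is about -21.6° and the lid is at z 0.080.
- **Dial:** axis at about (0.555,-0.1335). The pointer is at 171°, reading about 3.7, so it needs about 58° clockwise.
- **Latch:** at about (0.5125,-0.240).

I'll travel to above the dial in two calls.

```bash
python3 -m jog '[{"gripper":0,"dx":0.25,"dy":-0.39},{"gripper":0,"dx":0.25,"dy":-0.39},{"gripper":0,"dx":0.25,"dy":-0.39},{"gripper":0,"dx":0.25,"dy":-0.39},{"gripper":0,"dx":0.25,"dy":-0.39},{"gripper":0,"dx":0.25,"dy":-0.39},{"gripper":0,"dx":0.25,"dy":-0.39},{"gripper":0,"dx":0.25,"dy":-0.39},{"gripper":0,"dx":0.25,"dy":-0.39},{"gripper":0,"dx":0.25,"dy":-0.39}]' 30
python3 -m jog '[{"gripper":0,"dx":0.128,"dy":-0.395,"rz":6.4},{"gripper":0,"dx":0.128,"dy":-0.395,"rz":6.4},{"gripper":0,"dx":0.128,"dy":-0.395,"rz":6.4},{"gripper":0,"dx":0.128,"dy":-0.395,"rz":6.4},{"gripper":0,"dx":0.128,"dy":-0.395,"rz":6.4},{"gripper":0,"dx":0.128,"dy":-0.395,"rz":6.4},{"gripper":0,"dx":0.128,"dy":-0.395,"rz":6.4},{"gripper":0,"dx":0.128,"dy":-0.395,"rz":6.4},{"gripper":0,"dx":0.128,"dy":-0.395,"rz":6.4},{"gripper":0,"dx":0.128,"dy":-0.395,"rz":6.4}]'
python3 - <<'E'
from station import *
from h import *
from scipy.spatial.transform import Rotation as R
o=get_obs();M=R.from_quat(np.roll(o['tool_rot'],-1)).as_matrix()
print(o['t'],o['q'].round(3) if hasattr(o['q'],'round') else o['q'],M.round(3).tolist(),'jaw yaw',np.degrees(np.arctan2(M[1,1],M[0,1])))
c=read_camera('wrist');np.savez('cam_w',**c);cv2.imwrite('pics/w1.png',c['pixels'])
W=cloud(c);z=W[...,2];m=((c['range_z']>0)&(z>.112)&(z<.14)).astype(np.uint8)
k,l,s,_=cv2.connectedComponentsWithStats(m)
for j in range(1,k):
    if s[j,4]>60:
        Q=W[l==j];Q=Q[Q[:,2]>np.percentile(Q[:,2],50)-.004];print(s[j],Q.mean(0).round(4),cv2.minAreaRect(Q[:,:2].astype(np.float32)))
E
```

```text
0.5 [-1.414  0.477  0.022  1.555 -0.011  1.109 -0.083] [[0.0, 0.262, 0.965], [-0.0, 0.965, -0.262], [-1.0, -0.0, 0.0]] jaw yaw 74.82975037796398
[ 269  296  140   57 4393] [0.2947 0.6347 0.1275] ((0.2965306341648102, 0.6377531886100769), (0.13039445877075195, 0.04691031947731972), 66.49742126464844)$[0]: bad value
$[0]: bad value
```

View pics/w1.png

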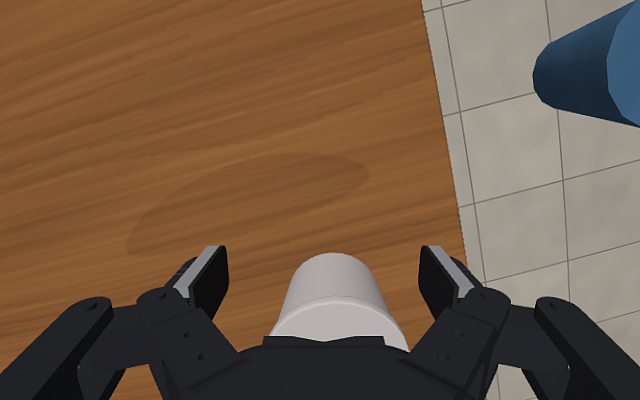

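The wrist view shows a white cup below the gripper at (335,300). It is about 13 cm high and clear of the fingertips. The rows were refused, so I'll retry with every key present.

```bash
python3 -m jog '[{"gripper":0.0,"dx":0.025,"dy":-0.039,"dz":0.0,"rx":0.0,"ry":0.0,"rz":0.0}]' 30
```

```text
t: 0.65
eef_pos: [0.1961, 0.6164, 0.2498]
tool_rot: [0.7, 0.091, 0.703, -0.089]
contact_force: [-0.6, 1.6, 0.4]
gripper_width: 0.998
```

```bash
python3 -m jog '[{"gripper":0.0,"dx":0.225,"dy":-0.351,"dz":0.0,"rx":0.0,"ry":0.0,"rz":0.0},{"gripper":0.0,"dx":0.225,"dy":-0.351,"dz":0.0,"rx":0.0,"ry":0.0,"rz":0.0},{"gripper":0.0,"dx":0.225,"dy":-0.351,"dz":0.0,"rx":0.0,"ry":0.0,"rz":0.0},{"gripper":0.0,"dx":0.225,"dy":-0.351,"dz":0.0,"rx":0.0,"ry":0.0,"rz":0.0},{"gripper":0.0,"dx":0.225,"dy":-0.351,"dz":0.0,"rx":0.0,"ry":0.0,"rz":0.0},{"gripper":0.0,"dx":0.225,"dy":-0.351,"dz":0.0,"rx":0.0,"ry":0.0,"rz":0.0},{"gripper":0.0,"dx":0.225,"dy":-0.351,"dz":0.0,"rx":0.0,"ry":0.0,"rz":0.0},{"gripper":0.0,"dx":0.225,"dy":-0.351,"dz":0.0,"rx":0.0,"ry":0.0,"rz":0.0},{"gripper":0.0,"dx":0.225,"dy":-0.351,"dz":0.0,"rx":0.0,"ry":0.0,"rz":0.0}]' 30
```

```text
t: 1.55
eef_pos: [0.4294, 0.2562, 0.2508]
tool_rot: [0.701, 0.096, 0.7, -0.096]
contact_force: [-0.4, 1.1, -0.5]
gripper_width: 0.999
```

```bash
python3 -m jog '[{"gripper":0.0,"dx":0.128,"dy":-0.395,"dz":0.0,"rx":0.0,"ry":0.0,"rz":6.4},{"gripper":0.0,"dx":0.128,"dy":-0.395,"dz":0.0,"rx":0.0,"ry":0.0,"rz":6.4},{"gripper":0.0,"dx":0.128,"dy":-0.395,"dz":0.0,"rx":0.0,"ry":0.0,"rz":6.4},{"gripper":0.0,"dx":0.128,"dy":-0.395,"dz":0.0,"rx":0.0,"ry":0.0,"rz":6.4},{"gripper":0.0,"dx":0.128,"dy":-0.395,"dz":0.0,"rx":0.0,"ry":0.0,"rz":6.4},{"gripper":0.0,"dx":0.128,"dy":-0.395,"dz":0.0,"rx":0.0,"ry":0.0,"rz":6.4},{"gripper":0.0,"dx":0.128,"dy":-0.395,"dz":0.0,"rx":0.0,"ry":0.0,"rz":6.4},{"gripper":0.0,"dx":0.128,"dy":-0.395,"dz":0.0,"rx":0.0,"ry":0.0,"rz":6.4},{"gripper":0.0,"dx":0.128,"dy":-0.395,"dz":0.0,"rx":0.0,"ry":0.0,"rz":6.4},{"gripper":0.0,"dx":0.128,"dy":-0.395,"dz":0.0,"rx":0.0,"ry":0.0,"rz":6.4}]'
cat >look.py <<'E'
import sys
from station import *
from h import *
from scipy.spatial.transform import Rotation as R
o=get_obs();M=R.from_quat(np.roll(o['tool_rot'],-1)).as_matrix()
print(o['t'],np.round(o['eef_pos'],4),np.round(o['q'],3),M[:,0].round(3),'jaw yaw',np.degrees(np.arctan2(M[1,1],M[0,1])))
c=read_camera(sys.argv[1]);cv2.imwrite(f'pics/{sys.argv[2]}.png',c['pixels'])
W=cloud(c);z=W[...,2];m=((c['range_z']>0)&(z>.115)&(z<.137)&(abs(W[...,0]-.535)<.1)&(abs(W[...,1]+.19)<.12)).astype(np.uint8)
k,l,s,_=cv2.connectedComponentsWithStats(m)
for j in range(1,k):
    if s[j,4]>60:
        Q=W[l==j];t=np.percentile(Q[:,2],80);Q=Q[abs(Q[:,2]-t)<.004];print(s[j],Q.mean(0).round(4),cv2.minAreaRect(Q[:,:2].astype(np.float32)))
E
python3 look.py wrist w2
```

```text
t: 2.55
eef_pos: [0.5548, -0.1371, 0.2505]
tool_rot: [0.705, 0.055, 0.705, -0.057]
contact_force: [0.1, 0.6, -0.8]
gripper_width: 0.999
2.55 [ 0.5548 -0.1371  0.2505] [-0.229  0.324  0.453  1.833 -0.162  1.021  1.701] [ 0.001 -0.002 -1.   ] jaw yaw 80.91453051552256
[173 143  29  42 975] [ 0.5113 -0.2397  0.1322] ((0.5117727518081665, -0.24067261815071106), (0.015217931941151619, 0.03031252883374691), 69.5282974243164)
[319 165  18  56 921] [ 0.5536 -0.1337  0.1277] ((0.5544424057006836, -0.1340629756450653), (0.013441914692521095, 0.0440978966653347), 81.46543884277344)
```

View pics/w2.png

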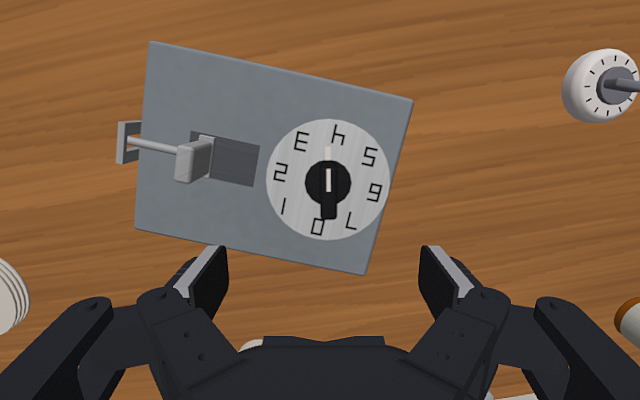

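The wrist view confirms the pointer (white line at (327,170)) lies between 3 and 4, and the bar is aligned with the jaws. Next I'll descend and grip.

```bash
python3 -m jog '[{"gripper":0.0,"dx":0.0,"dy":0.0,"dz":-0.04,"rx":0.0,"ry":0.0,"rz":0.0},{"gripper":0.0,"dx":0.0,"dy":0.0,"dz":-0.075,"rx":0.0,"ry":0.0,"rz":0.0},{"gripper":0.0,"dx":0.0,"dy":0.0,"dz":-0.1,"rx":0.0,"ry":0.0,"rz":0.0},{"gripper":0.0,"dx":0.0,"dy":0.0,"dz":-0.12,"rx":0.0,"ry":0.0,"rz":0.0},{"gripper":0.0,"dx":0.0,"dy":0.0,"dz":-0.133,"rx":0.0,"ry":0.0,"rz":0.0},{"gripper":0.0,"dx":0.0,"dy":0.0,"dz":-0.133,"rx":0.0,"ry":0.0,"rz":0.0},{"gripper":0.0,"dx":0.0,"dy":0.0,"dz":-0.133,"rx":0.0,"ry":0.0,"rz":0.0}]' 30
python3 -m jog '[{"gripper":1.0,"dx":0.0,"dy":0.0,"dz":0.0,"rx":0.0,"ry":0.0,"rz":0.0},{"gripper":1.0,"dx":0.0,"dy":0.0,"dz":0.0,"rx":0.0,"ry":0.0,"rz":0.0},{"gripper":1.0,"dx":0.0,"dy":0.0,"dz":0.0,"rx":0.0,"ry":0.0,"rz":0.0},{"gripper":1.0,"dx":0.0,"dy":0.0,"dz":0.0,"rx":0.0,"ry":0.0,"rz":0.0},{"gripper":1.0,"dx":0.0,"dy":0.0,"dz":0.0,"rx":0.0,"ry":0.0,"rz":0.0},{"gripper":1.0,"dx":0.0,"dy":0.0,"dz":0.0,"rx":0.0,"ry":0.0,"rz":0.0},{"gripper":1.0,"dx":0.0,"dy":0.0,"dz":0.0,"rx":0.0,"ry":0.0,"rz":0.0},{"gripper":1.0,"dx":0.0,"dy":0.0,"dz":0.0,"rx":0.0,"ry":0.0,"rz":0.0}]' 30
```

```text
t: 3.3
eef_pos: [0.5551, -0.1328, 0.1179]
tool_rot: [0.705, 0.054, 0.705, -0.054]
contact_force: [-1.1, -0.1, 0.5]
gripper_width: 1.001
t: 4.1
eef_pos: [0.5548, -0.1337, 0.1176]
tool_rot: [0.705, 0.054, 0.705, -0.054]
contact_force: [-1.9, 0.4, 3.9]
gripper_width: 0.158
```

The measured opening of 13.4 mm matches the 14 mm bar, so the grip is good. Now turn 58° clockwise.

```bash
python3 -m jog '[{"gripper":1.0,"dx":0.0,"dy":0.0,"dz":0.0,"rx":0.0,"ry":0.0,"rz":-7.0},{"gripper":1.0,"dx":0.0,"dy":0.0,"dz":0.0,"rx":0.0,"ry":0.0,"rz":-14.0},{"gripper":1.0,"dx":0.0,"dy":0.0,"dz":0.0,"rx":0.0,"ry":0.0,"rz":-21.0},{"gripper":1.0,"dx":0.0,"dy":0.0,"dz":0.0,"rx":0.0,"ry":0.0,"rz":-28.0},{"gripper":1.0,"dx":0.0,"dy":0.0,"dz":0.0,"rx":0.0,"ry":0.0,"rz":-35.0},{"gripper":1.0,"dx":0.0,"dy":0.0,"dz":0.0,"rx":0.0,"ry":0.0,"rz":-42.0},{"gripper":1.0,"dx":0.0,"dy":0.0,"dz":0.0,"rx":0.0,"ry":0.0,"rz":-49.0},{"gripper":1.0,"dx":0.0,"dy":0.0,"dz":0.0,"rx":0.0,"ry":0.0,"rz":-55.0},{"gripper":1.0,"dx":0.0,"dy":0.0,"dz":0.0,"rx":0.0,"ry":0.0,"rz":-58.0},{"gripper":1.0,"dx":0.0,"dy":0.0,"dz":0.0,"rx":0.0,"ry":0.0,"rz":-58.0}]'
python3 -m jog '[{"gripper":1.0,"dx":0.0,"dy":0.0,"dz":0.0,"rx":0.0,"ry":0.0,"rz":0.0},{"gripper":1.0,"dx":0.0,"dy":0.0,"dz":0.0,"rx":0.0,"ry":0.0,"rz":0.0},{"gripper":0.0,"dx":0.0,"dy":0.0,"dz":0.0,"rx":0.0,"ry":0.0,"rz":0.0},{"gripper":0.0,"dx":0.0,"dy":0.0,"dz":0.0,"rx":0.0,"ry":0.0,"rz":0.0},{"gripper":0.0,"dx":0.0,"dy":0.0,"dz":0.0,"rx":0.0,"ry":0.0,"rz":0.0},{"gripper":0.0,"dx":0.0,"dy":0.0,"dz":0.0,"rx":0.0,"ry":0.0,"rz":0.0},{"gripper":0.0,"dx":0.0,"dy":0.0,"dz":0.0,"rx":0.0,"ry":0.0,"rz":0.0},{"gripper":0.0,"dx":0.0,"dy":0.0,"dz":0.0,"rx":0.0,"ry":0.0,"rz":0.0},{"gripper":0.0,"dx":0.0,"dy":0.0,"dz":0.0,"rx":0.0,"ry":0.0,"rz":0.0},{"gripper":0.0,"dx":0.0,"dy":0.0,"dz":0.0,"rx":0.0,"ry":0.0,"rz":0.0}]'
python3 -m jog '[{"gripper":0.0,"dx":0.0,"dy":0.0,"dz":0.02,"rx":0.0,"ry":0.0,"rz":0.0},{"gripper":0.0,"dx":0.0,"dy":0.0,"dz":0.06,"rx":0.0,"ry":0.0,"rz":0.0},{"gripper":0.0,"dx":0.0,"dy":0.0,"dz":0.1,"rx":0.0,"ry":0.0,"rz":0.0},{"gripper":0.0,"dx":0.0,"dy":0.0,"dz":0.133,"rx":0.0,"ry":0.0,"rz":0.0},{"gripper":0.0,"dx":0.0,"dy":0.0,"dz":0.133,"rx":0.0,"ry":0.0,"rz":0.0},{"gripper":0.0,"dx":0.0,"dy":0.0,"dz":0.133,"rx":0.0,"ry":0.0,"rz":0.0}]'
python3 look.py wrist w3
```

```text
t: 5.1
eef_pos: [0.5546, -0.1339, 0.1176]
tool_rot: [0.59, 0.389, 0.59, -0.39]
contact_force: [-2.2, -0.4, 6.7]
gripper_width: 0.162
t: 6.1
eef_pos: [0.5547, -0.1335, 0.1173]
tool_rot: [0.59, 0.389, 0.59, -0.389]
contact_force: [-0.4, -0.7, -0.7]
gripper_width: 1.001
t: 6.7
eef_pos: [0.5549, -0.1334, 0.2508]
tool_rot: [0.591, 0.389, 0.59, -0.389]
contact_force: [-0.5, -0.5, -0.2]
gripper_width: 1.001
6.7 [ 0.5549 -0.1334  0.2508] [-0.477  0.379  0.781  1.849 -0.309  1.037  0.834] [ 0.002  0.    -1.   ] jaw yaw 23.24338075968593
[314 167  18  55 954] [ 0.5541 -0.1332  0.1276] ((0.5542759299278259, -0.13389474153518677), (0.013902558945119381, 0.043703414499759674), 23.584386825561523)
[226 267  23  36 491] [ 0.518 -0.241  0.132] ((0.5165262222290039, -0.24240468442440033), (0.014389051124453545, 0.01981237903237343), 69.64839172363281)
```

View pics/w3.png

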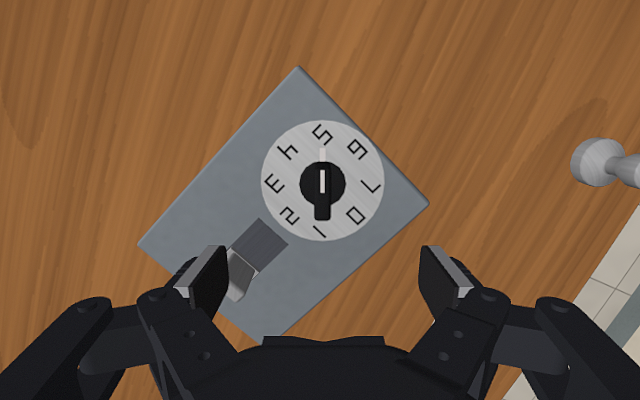

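The wrist view shows the white line at (323,165) pointing at 5. Depth gives a bar yaw of 23.6° against 23.4° wanted. Now I'll move over the latch with the jaws across its 30 mm side.

```bash
python3 -m jog '[{"gripper":0.0,"dx":-0.043,"dy":-0.107,"dz":0.0,"rx":0.0,"ry":0.0,"rz":-45.0},{"gripper":0.0,"dx":-0.043,"dy":-0.107,"dz":0.0,"rx":0.0,"ry":0.0,"rz":-45.0},{"gripper":0.0,"dx":-0.043,"dy":-0.107,"dz":0.0,"rx":0.0,"ry":0.0,"rz":-45.0},{"gripper":0.0,"dx":-0.043,"dy":-0.107,"dz":0.0,"rx":0.0,"ry":0.0,"rz":-45.0},{"gripper":0.0,"dx":-0.043,"dy":-0.107,"dz":0.0,"rx":0.0,"ry":0.0,"rz":-45.0},{"gripper":0.0,"dx":-0.043,"dy":-0.107,"dz":0.0,"rx":0.0,"ry":0.0,"rz":-45.0},{"gripper":0.0,"dx":-0.043,"dy":-0.107,"dz":0.0,"rx":0.0,"ry":0.0,"rz":-45.0},{"gripper":0.0,"dx":-0.043,"dy":-0.107,"dz":0.0,"rx":0.0,"ry":0.0,"rz":-45.0}]'
python3 look.py wrist w4
```

```text
t: 7.55
eef_pos: [0.5115, -0.2402, 0.2497]
tool_rot: [-0.397, -0.585, -0.398, 0.585]
contact_force: [-0.2, -0.1, 0.6]
gripper_width: 0.999
7.55 [ 0.5115 -0.2402  0.2497] [-0.418  0.443  0.998  1.868 -0.425  1.063  0.373] [-0.001  0.    -1.   ] jaw yaw -21.588302897159505
[ 298   13   53   58 1334] [ 0.554  -0.1343  0.1276] ((0.5542909502983093, -0.1339390128850937), (0.014508291147649288, 0.04399773105978966), 23.47503662109375)
[306 185  38  21 772] [ 0.5123 -0.2405  0.1325] ((0.5121585130691528, -0.24076727032661438), (0.013029082678258419, 0.02931922674179077), 68.8657455444336)
```

```bash
python3 -m jog '[{"gripper":0.0,"dx":0.0,"dy":0.0,"dz":-0.04,"rx":0.0,"ry":0.0,"rz":0.0},{"gripper":0.0,"dx":0.0,"dy":0.0,"dz":-0.075,"rx":0.0,"ry":0.0,"rz":0.0},{"gripper":0.0,"dx":0.0,"dy":0.0,"dz":-0.1,"rx":0.0,"ry":0.0,"rz":0.0},{"gripper":0.0,"dx":0.0,"dy":0.0,"dz":-0.12,"rx":0.0,"ry":0.0,"rz":0.0},{"gripper":0.0,"dx":0.0,"dy":0.0,"dz":-0.132,"rx":0.0,"ry":0.0,"rz":0.0},{"gripper":0.0,"dx":0.0,"dy":0.0,"dz":-0.132,"rx":0.0,"ry":0.0,"rz":0.0},{"gripper":0.0,"dx":0.0,"dy":0.0,"dz":-0.132,"rx":0.0,"ry":0.0,"rz":0.0}]' 30
python3 -m jog '[{"gripper":1.0,"dx":0.0,"dy":0.0,"dz":0.0,"rx":0.0,"ry":0.0,"rz":0.0},{"gripper":1.0,"dx":0.0,"dy":0.0,"dz":0.0,"rx":0.0,"ry":0.0,"rz":0.0},{"gripper":1.0,"dx":0.0,"dy":0.0,"dz":0.0,"rx":0.0,"ry":0.0,"rz":0.0},{"gripper":1.0,"dx":0.0,"dy":0.0,"dz":0.0,"rx":0.0,"ry":0.0,"rz":0.0},{"gripper":1.0,"dx":0.0,"dy":0.0,"dz":0.0,"rx":0.0,"ry":0.0,"rz":0.0},{"gripper":1.0,"dx":0.0,"dy":0.0,"dz":0.0,"rx":0.0,"ry":0.0,"rz":0.0},{"gripper":1.0,"dx":0.0,"dy":0.0,"dz":0.0,"rx":0.0,"ry":0.0,"rz":0.0},{"gripper":1.0,"dx":0.0,"dy":0.0,"dz":0.0,"rx":0.0,"ry":0.0,"rz":0.0}]' 30
python3 -m jog '[{"gripper":1.0,"dx":0.002,"dy":0.005,"dz":0.0,"rx":0.0,"ry":0.0,"rz":0.0},{"gripper":1.0,"dx":0.004,"dy":0.01,"dz":0.0,"rx":0.0,"ry":0.0,"rz":0.0},{"gripper":1.0,"dx":0.006,"dy":0.015,"dz":0.0,"rx":0.0,"ry":0.0,"rz":0.0},{"gripper":1.0,"dx":0.008,"dy":0.02,"dz":0.0,"rx":0.0,"ry":0.0,"rz":0.0},{"gripper":1.0,"dx":0.01,"dy":0.025,"dz":0.0,"rx":0.0,"ry":0.0,"rz":0.0},{"gripper":1.0,"dx":0.011,"dy":0.028,"dz":0.0,"rx":0.0,"ry":0.0,"rz":0.0},{"gripper":1.0,"dx":0.011,"dy":0.028,"dz":0.0,"rx":0.0,"ry":0.0,"rz":0.0},{"gripper":1.0,"dx":0.011,"dy":0.028,"dz":0.0,"rx":0.0,"ry":0.0,"rz":0.0},{"gripper":1.0,"dx":0.011,"dy":0.028,"dz":0.0,"rx":0.0,"ry":0.0,"rz":0.0}]'
```

```text
t: 8.3
eef_pos: [0.512, -0.2409, 0.1189]
tool_rot: [0.397, 0.586, 0.396, -0.585]
contact_force: [0.0, -0.2, 0.2]
gripper_width: 0.998
t: 9.1
eef_pos: [0.512, -0.2406, 0.1188]
tool_rot: [0.397, 0.586, 0.396, -0.585]
contact_force: [-0.4, 1.1, 6.6]
gripper_width: 0.34
t: 10.0
eef_pos: [0.5231, -0.2126, 0.1188]
tool_rot: [0.397, 0.586, 0.396, -0.585]
contact_force: [-1.7, -1.2, 6.2]
gripper_width: 0.345
```

The slide went the full way with low force, so I'll release, lift and check.

```bash
python3 -m jog '[{"gripper":0.0,"dx":0.0,"dy":0.0,"dz":0.0,"rx":0.0,"ry":0.0,"rz":0.0},{"gripper":0.0,"dx":0.0,"dy":0.0,"dz":0.0,"rx":0.0,"ry":0.0,"rz":0.0},{"gripper":0.0,"dx":0.0,"dy":0.0,"dz":0.0,"rx":0.0,"ry":0.0,"rz":0.0},{"gripper":0.0,"dx":0.0,"dy":0.0,"dz":0.0,"rx":0.0,"ry":0.0,"rz":0.0},{"gripper":0.0,"dx":0.0,"dy":0.0,"dz":0.0,"rx":0.0,"ry":0.0,"rz":0.0},{"gripper":0.0,"dx":0.0,"dy":0.0,"dz":0.0,"rx":0.0,"ry":0.0,"rz":0.0},{"gripper":0.0,"dx":0.0,"dy":0.0,"dz":0.0,"rx":0.0,"ry":0.0,"rz":0.0},{"gripper":0.0,"dx":0.0,"dy":0.0,"dz":0.0,"rx":0.0,"ry":0.0,"rz":0.0}]'
python3 -m jog '[{"gripper":0.0,"dx":0.0,"dy":0.0,"dz":0.02,"rx":0.0,"ry":0.0,"rz":0.0},{"gripper":0.0,"dx":0.0,"dy":0.0,"dz":0.06,"rx":0.0,"ry":0.0,"rz":0.0},{"gripper":0.0,"dx":0.0,"dy":0.0,"dz":0.1,"rx":0.0,"ry":0.0,"rz":0.0},{"gripper":0.0,"dx":0.0,"dy":0.0,"dz":0.13,"rx":0.0,"ry":0.0,"rz":0.0},{"gripper":0.0,"dx":0.0,"dy":0.0,"dz":0.13,"rx":0.0,"ry":0.0,"rz":0.0},{"gripper":0.0,"dx":0.0,"dy":0.0,"dz":0.13,"rx":0.0,"ry":0.0,"rz":0.0}]'
python3 look.py wrist w5
```

```text
t: 10.8
eef_pos: [0.5226, -0.2125, 0.1183]
tool_rot: [0.397, 0.585, 0.397, -0.585]
contact_force: [-0.7, -0.7, 0.3]
gripper_width: 0.999
t: 11.4
eef_pos: [0.5229, -0.2123, 0.2486]
tool_rot: [0.397, 0.586, 0.397, -0.585]
contact_force: [0.1, 0.2, -0.3]
gripper_width: 1.001
11.4 [ 0.5229 -0.2123  0.2486] [-0.476  0.445  1.004  1.872 -0.431  1.059  0.322] [ 0.001  0.    -1.   ] jaw yaw -21.755447866028405
[ 298   57   52   55 1176] [ 0.5543 -0.1341  0.1276] ((0.5544636249542236, -0.13396215438842773), (0.014192033559083939, 0.043705545365810394), 23.239892959594727)
[305 185  38  22 780] [ 0.5232 -0.2126  0.1325] ((0.5229713916778564, -0.21298137307167053), (0.01359364204108715, 0.029138747602701187), 68.03522491455078)
```

View pics/w5.png

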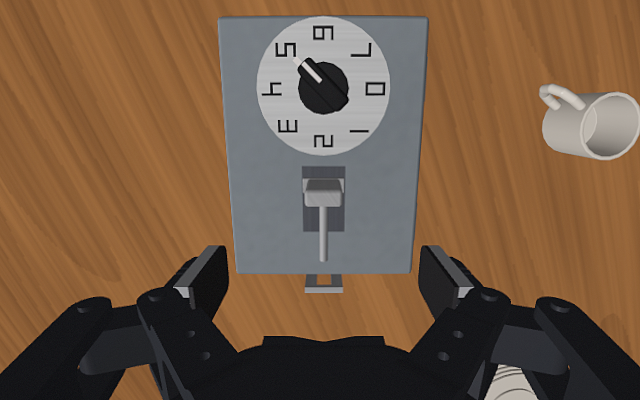

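The pointer is at 5 (285,50), the bolt (end at (323,260)) is clear of the keeper at (323,285), and the block has moved 29.9 mm. I'm handing in.

```bash
python3 -c "from station import *;print(hand_in())"
```

```text
the job is handed in; nothing more can be done
None
```

The cash box is unlocked and the job is handed in: I turned the dial about 58° clockwise from about 3.7 to 5, then slid the latch open and let go.

- **Dial:** the last wrist picture and depth put the bar at 23.2°, against 23.4° wanted for number 5, well inside the 15° limit.
- **Latch:** the block moved 29.9 mm of its 30 mm, and the bolt is out of the keeper.
- **Robot:** the gripper is open, about 130 mm above the height where it gripped, with contact force near zero. It finished at 11.4 s.
- **Kitchen timer:** I never went near its knob, but I did not look at it again at the end.

No check failed or disagreed. My first two move calls were refused ("bad value") because the rows left out some keys; nothing moved, and I sent full rows after that.

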